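Sweep the dropped biscuits into the crumb tray

TASK

Three round oat biscuits have dropped out of the lunch box onto the shelf. Gently sweep all three along the shelf with your closed fingers, through the open mouth of the crumb tray, until each lies flat and wholly inside it, then take your hand away. Never pick a biscuit up or squeeze it (they crumble), and leave everything else on the shelf where it is.

Things in the scene. Friction and masses are not known exactly. Their poses are not given: they have to be found in the camera images.
- tray: crumb tray of bare aluminium, fixed to the shelf: a back wall and two side walls, 25 mm high and 6 mm thick, and an open mouth without any lip (its floor is flush with the shelf, so biscuits slide straight in). Inside it is 240 mm wide (own x from -120 to 120 mm) and 130 mm deep (own y from -65 mm at the mouth to +65 mm at the back wall). Origin at the centre of the floor; its own y axis points from the mouth to the back wall, so things go in along +y
- biscuit1: Flat round oat biscuit, brown, 46 mm in diameter and 12 mm thick, about 16 g, lying flat and loose on the shelf; it slides when pushed and stops at once when the push stops. Origin at the centre of its underside, on the shelf
- biscuit2: A second flat round oat biscuit, brown, 46 mm in diameter and 12 mm thick, about 16 g, lying flat and loose on the shelf; it slides when pushed and stops at once when the push stops. Origin at the centre of its underside, on the shelf
- biscuit3: A third flat round oat biscuit, brown, 46 mm in diameter and 12 mm thick, about 16 g, lying flat and loose on the shelf; it slides when pushed and stops at once when the push stops. Origin at the centre of its underside, on the shelf
- bottle: green glass bottle with cork stopper, 66 mm wide, 225 mm tall, standing to the left of the tray; origin at the centre of its underside; a bystander
- mug: white mug, 76 mm wide (handle besides), 85 mm tall; origin at the centre of its underside; a bystander
- jar: glass jar with steel lid, 66 mm wide, 85 mm tall; origin at the centre of its underside; a bystander
- saucer: white ceramic saucer, 130 mm wide, 18 mm tall; origin at the centre of its underside; a bystander
- teaspoon: metal teaspoon, 130 mm long, 27 mm wide at the bowl, 8 mm tall, lying along its own x axis (bowl to +x) on the shelf between the lanes of the biscuits; origin at the middle of its length, on the shelf; a bystander
- egg_cup: small ceramic egg cup, 42 mm wide, 42 mm tall; origin at the centre of its underside; a bystander
- lunch_box: pink plastic lunch box with a hinged lid, shut, 136 x 196 x 66 mm (x, y, z), fixed; origin at the centre of its underside; a bystander
There are look-alikes about, which are no part of the job. What is shaped like the biscuit2 but blue or green is not meant.

How it is judged:
At the end, for the whole second after the job is handed in: All three biscuits lie flat and still on the floor of the tray, wholly inside its mouth (2 mm of overhang is forgiven) (x of biscuit1 in the frame of tray between -0.12 and 0.12 m and y of biscuit1 in the frame of tray between -0.044 and 0.065 m and height (world z) of each of biscuit1, biscuit2, biscuit3 below 0.006 m and angle between each of biscuit1, biscuit2, biscuit3's own z axis and vertical below 0.2 rad and linear speed of each of biscuit1, biscuit2, biscuit3 below 0.01 m/s and x of biscuit2 in the frame of tray between -0.12 and 0.12 m and y of biscuit2 in the frame of tray between -0.044 and 0.065 m and x of biscuit3 in the frame of tray between -0.12 and 0.12 m and y of biscuit3 in the frame of tray between -0.044 and 0.065 m); the robot touches nothing.
It fails at once if a biscuit is lifted (underside more than 20 mm above the shelf) (height (world z) of any of biscuit1, biscuit2, biscuit3 above 0.02 m).
It fails at once if a biscuit is squeezed or struck by the fingers with more than 15 N (contact force between any of biscuit1, biscuit2, biscuit3 and the fingers above 15 N).
It fails at once if a bystander is moved more than 15 mm (distance of any of bottle, mug, jar, saucer, teaspoon, egg_cup from where it was at the start of the episode above 0.015 m).
It also fails if it takes over 64 s, if anything falls off the work surface, if the arm or the gripper's body presses on something with over 40 N, if the wrist force passes 120 N, or if a joint passes its speed limit or range.

ROBOT

A 7-joint arm with a two-finger parallel gripper is mounted at the origin on the work surface. World frame = base frame: x ahead of the robot, y to its left, z up, the work surface at z = 0. Lengths are in m, angles in rad, forces in N, time in s.
With the tool pointing down it reaches from about 0.425 to 0.925 m from the base axis. Payload 6.8 kg.
Tool frame: the origin (TCP) lies between the finger pads; the fingertips stand 8 mm ahead of it and the grasp point (between the pads) lies 11 mm behind it; z points along the fingers, y is the direction in which the jaws open and shut (so a half turn about z gives the same grasp; the last joint's range is limited). The gripper opens to 85 mm and grips with 20 to 120 N. Pads are 22 mm wide; open, the fingers measure 114 mm over their backs; the gripper's body (76 mm by 85 mm) begins 54 mm behind the grasp point. The pads swing forward as they close: fully open they stand 13 mm farther back than shut.
Start: joints at [-1.409, 0.477, 0.022, 1.555, -0.011, 1.109, -0.083], TCP at [0.18, 0.651, 0.239] pointing down, gripper open.
Joint ranges: [-2.96, 2.96], [-0.34, 2.1], [-1.41, 1.46], [0.24, 2.44], [-1.37, 4.51], [0.17, 1.92], [-2.96, 2.96]. Speed limits (rad/s): [2.39, 2.39, 3.14, 3.14, 3.14, 3.14, 3.14].

INTERFACE

Orientations are given as a unit quaternion [x, y, z, w].
In Python, from station import telemetry, cams, env gives the robot as it stands.
- The arm moves only by the shell command python3 -m handwheel 'ROWS' [FORCE]. ROWS is JSON, a list of rows, each a list of 7 numbers: the shift along the tool's x, y, z scaled (see below), then the turn, a rotation vector about the tool's x, y, z scaled (see below), then the opening, from -1 (shut) to 1 (fully open). In form: [[tx, ty, tz, rx, ry, rz, grip], ...]. A call has 1 to 8 rows; each row shifts and turns the commanded pose from where the row before left it, along the tool's axes as they then stand; what a row does not reach is not made up. The controller multiplies each number of a shift by 0.04 m and each number of a turn by 4 degrees. A row lasts 1/12 s, in which the tool goes at most 41.7 mm and 7.16 degrees, less where a joint would pass 70% of its speed; a pose out of reach is approached as far as the arm can. A call with a number of a shift or a turn outside -1 to 1 is refused whole. A call with a gripper value outside its range is refused whole. The fingers move at their own pace and stop on an object; FORCE is the grip in N (left out, the last holds). Time passes only in rows, so rows that do not move let the fingers close. It gives the time, the measured TCP pose, the force and the opening at its end, in the units of the state.
- telemetry.read_state(): the state, without advancing time (a new reading comes with each control period).
- cams.get_image(name): name is "scene" or "top" or "wrist"; returns (picture, depth): 480x640x3 uint8, red, green, blue; 480x640 float32, m along the optical axis (not along the pixel's ray), 0 where there is no reading.
- cams.calibration(name): a dict with "vertical_fov" (degrees; the focal length in pixels is half the picture's height over the tangent of half this angle, whatever the lens; pixels are square), "cx", "cy" (the principal point, pixels), "extrinsics" (4x4, takes a point from camera to world coordinates). Camera axes: x right, y up, looking along -z (the intrinsics and any distortion apply to the point x, -y, -z); pixel columns grow to the right and rows downward; lengths in m; the calibration is good to about 2 mm. A picture is of the moment at which its call begins: read the wrist's pose just before it. calibration takes no time and is no camera call; for the wrist camera it gives the pose at the moment of the call.
- env.job_done(): hands the job in, once; it reports no verdict.
The state is a dict: "time": time; "joints": joint angles; "joint_vel": joint speeds; "joint_efforts": joint torques, N m; "tool_pos": TCP position; "tool_rot": TCP orientation; "contact_force": force on the tool from outside, world axes, zero at the start; "wrist_torque": the same for the moment, N m; "width": finger opening in m.
Only numpy, scipy, OpenCV 4.12 (cv2) and the standard library are available. Lean on these libraries where they do the work, as an engineer would, in place of code of your own. Each camera call takes 0.05 s, during which the arm holds its last target.

## Working session

There is one attempt and no reset: what is moved stays moved. The work goes in short steps, Python scripts to look and compute and a shell command to move; the robot and the scene stay as the last step left them, time stands still between calls to the robot, and variables do not carry over. Pictures are saved under pics/ and viewed, and the job is handed in when it is done.

```bash
mkdir -p pics; ls
python3 - <<'E'
from station import telemetry, cams, env
import cv2,json
s=telemetry.read_state(); print(s)
for n in("scene","top"):
    im,d=cams.get_image(n); cv2.imwrite(f"pics/{n}0.png",im[:,:,::-1])
    import numpy as np; np.save(f"pics/{n}0_d.npy",d)
    print(n,{k:(np.round(v,4).tolist() if not isinstance(v,str) else v) for k,v in cams.calibration(n).items()})
E
```

```text
pics
{'time': 0.0, 'joints': array([-1.40909521,  0.47779433,  0.02232801,  1.55644698, -0.01151349,
        1.10930501, -0.08305752]), 'joint_vel': array([ 0.00042451, -0.00080409,  0.00120407,  0.00060073,  0.0001096 ,
       -0.00135961, -0.0009623 ]), 'joint_efforts': array([-3.84538034e-04, -5.96440673e+01,  1.60731889e+00, -2.81200522e+01,
        1.23940801e-02,  9.39641468e-03,  6.59573004e-06]), 'tool_pos': array([0.1797629 , 0.65002338, 0.23833124]), 'tool_rot': array([ 1.34457768e-01,  9.90918904e-01, -9.10684779e-04, -6.39503970e-05]), 'contact_force': array([-0.28610048,  0.6737734 ,  0.63709692]), 'wrist_torque': array([0.04375876, 0.03901219, 0.01102943]), 'width': 0.08519499672825648}
scene {'vertical_fov': 44.8558, 'cx': 323.5297, 'cy': 245.2918, 'extrinsics': [[0.0847, -0.7902, 0.607, 1.3263], [0.9964, 0.0677, -0.0509, -0.0056], [-0.0009, 0.6091, 0.7931, 0.9675], [0.0, 0.0, 0.0, 1.0]]}
top {'vertical_fov': 53.3021, 'cx': 322.015, 'cy': 241.5857, 'extrinsics': [[0.0059, 0.9731, -0.2305, 0.3474], [-1.0, 0.0048, -0.0053, 0.0437], [-0.0041, 0.2305, 0.9731, 1.2417], [0.0, 0.0, 0.0, 1.0]]}
```

View pics/scene0.png

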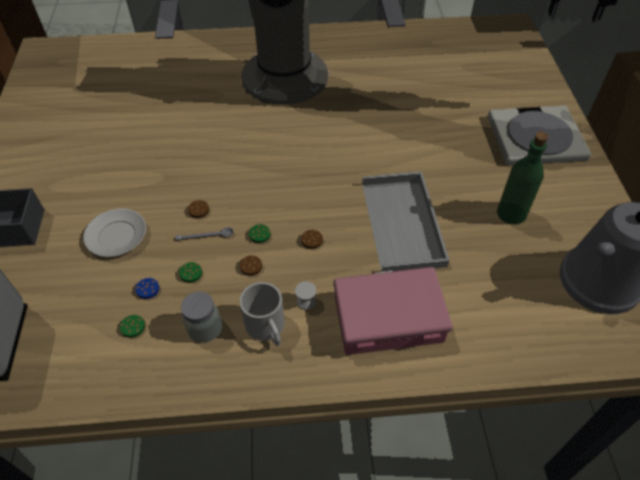

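View pics/top0.png

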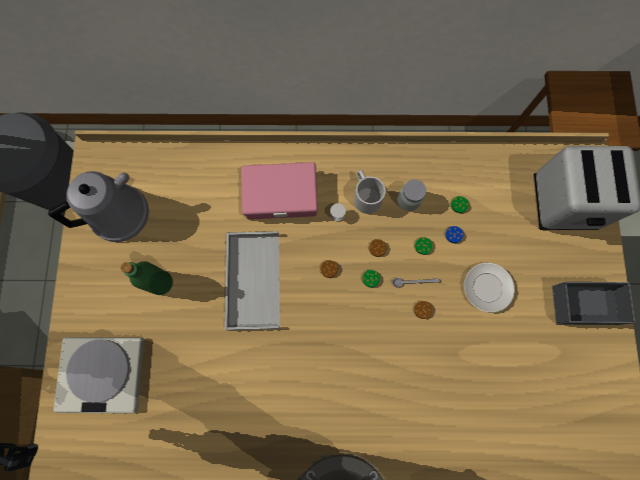

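Top view: brown biscuits at (330,269), (378,248) and (424,310). The look-alikes are green at (372,278), (424,246) and (460,204), and blue at (455,234). The spoon is at (415,282) and the tray at (253,281), its mouth facing right.

```bash
cat > h.py <<'E'
import numpy as np,cv2
from station import cams,telemetry
def ray(c,u,v):
    f=240/np.tan(np.radians(c["vertical_fov"])/2)
    return np.array([(u-c["cx"])/f,-(v-c["cy"])/f,-1.0])
def pd(c,d,u,v):
    E=np.array(c["extrinsics"]);return (E@np.append(ray(c,u,v)*d[int(round(v)),int(round(u))],1))[:3]
def pz(c,u,v,z):
    E=np.array(c["extrinsics"]);r=E[:3,:3]@ray(c,u,v);o=E[:3,3];return o+r*(z-o[2])/r[2]
def px(c,p):
    E=np.linalg.inv(np.array(c["extrinsics"]));q=E@np.append(p,1)
    f=240/np.tan(np.radians(c["vertical_fov"])/2);return c["cx"]+f*q[0]/-q[2],c["cy"]+f*q[1]/q[2]
def brown(im,c,z=0.012):
    hsv=cv2.cvtColor(im,cv2.COLOR_RGB2HSV)
    m=((hsv[...,0]<16)&(hsv[...,1]>140)&(hsv[...,2]>40)&(hsv[...,2]<190)).astype(np.uint8)
    m=cv2.morphologyEx(m,cv2.MORPH_CLOSE,np.ones((5,5)))
    n,l,s,ce=cv2.connectedComponentsWithStats(m)
    return [(s[i,4],ce[i].round(1),pz(c,*ce[i],z).round(4)) for i in range(1,n) if 60<s[i,4]<2500]
E
python3 - <<'E'
from h import *
im=cv2.imread('pics/top0.png')[:,:,::-1].copy();d=np.load('pics/top0_d.npy');c=cams.calibration('top')
for x in brown(im,c):print(x)
im2=cv2.imread('pics/scene0.png')[:,:,::-1].copy();c2=cams.calibration('scene')
for x in brown(im2,c2):print('s',x)
for n,u,v in [('b',330,269),('b',378,248),('b',424,310),('g',372,278),('spoonbowl',398,282),('spoontail',438,281),('mug',370,188),('egg',338,211),('jar',412,190),('saucer',490,288),('box',280,190),('boxnear',278,214),('table',330,350)]:
    print(n,pd(c,d,u,v).round(4))
cv2.imwrite('pics/crop.png',cv2.resize(cv2.imread('pics/top0.png')[180:350,215:475],None,fx=3,fy=3,interpolation=cv2.INTER_CUBIC))
E
```

```text
(np.int32(182), array([377.5, 248.1]), array([ 0.6218, -0.0958,  0.012 ]))
(np.int32(195), array([328.5, 268.8]), array([0.5658, 0.0331, 0.012 ]))
(np.int32(217), array([422.7, 309.6]), array([ 0.4615, -0.2079,  0.012 ]))
s (np.int32(517), array([ 5.3, 53.2]), array([-0.1508, -0.7682,  0.012 ]))
s (np.int32(247), array([198.1, 208.6]), array([ 0.4714, -0.208 ,  0.012 ]))
s (np.int32(271), array([311.6, 238.7]), array([0.5757, 0.0323, 0.012 ]))
s (np.int32(305), array([250.3, 265.1]), array([ 0.6327, -0.0959,  0.012 ]))
b [0.5655 0.0291 0.0109]
b [ 0.6234 -0.0978  0.0058]
b [ 0.4605 -0.2113  0.0112]
g [ 0.5422 -0.0799  0.0122]
spoonbowl [ 0.5335 -0.1484  0.0026]
spoontail [ 0.5362 -0.252   0.0058]
mug [ 0.7897 -0.0792  0.0092]
egg [0.7129 0.009  0.0458]
jar [ 0.7602 -0.18    0.0778]
saucer [ 0.5183 -0.385   0.0083]
box [0.7619 0.1596 0.0685]
boxnear [0.7003 0.1641 0.0582]
table [0.3595 0.0286 0.001 ]
```

View pics/crop.png

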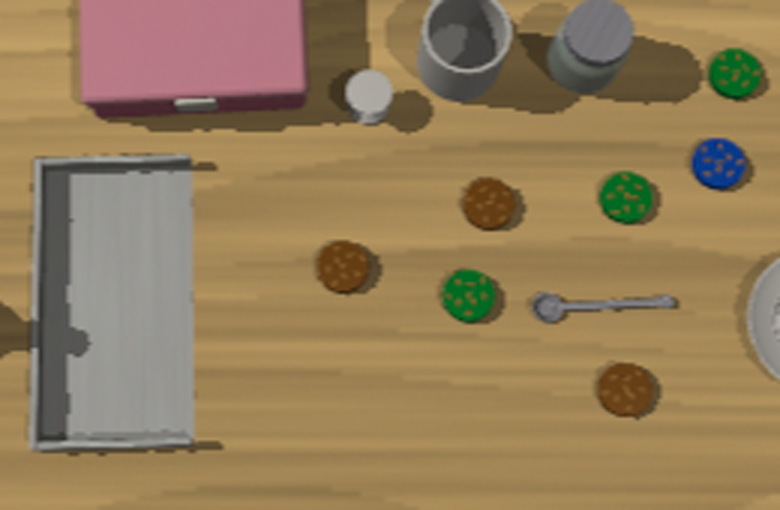

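Run:
```python
from h import *
for n,pts in (('top',[(150,320),(330,350),(500,420),(500,200),(200,240),(300,300),(560,360),(330,269),(378,248),(424,310)]),('scene',[(300,150),(100,120),(500,300),(80,350),(400,120),(200,380),(340,200),(311,238),(250,265),(198,208)])):
    d=np.load(f'pics/{n}0_d.npy');c=cams.calibration(n)
    for u,v in pts:
        # median of 5x5 z
        zs=[pd(c,d,u+i,v+j) for i in(-2,-1,0,1,2) for j in(-2,-1,0,1,2)]
        print(n,u,v,np.median(zs,axis=0).round(4))
    u,v=px(c,telemetry.read_state()['tool_pos']); print('tcp px',u,v, 'base', px(c,[0,0,0.0]))
```

```text
top 150 320 [ 4.320e-01  4.913e-01 -1.000e-04]
top 330 350 [3.595e-01 2.860e-02 2.000e-04]
top 500 420 [ 0.1947 -0.388  -0.0004]
top 500 200 [ 0.7608 -0.434  -0.0018]
top 200 240 [ 6.448e-01  3.773e-01 -4.000e-04]
top 300 300 [ 4.853e-01  1.066e-01 -3.000e-04]
top 560 360 [ 3.383e-01 -5.507e-01 -2.000e-04]
top 330 269 [0.565  0.0291 0.0122]
top 378 248 [ 0.622  -0.0973  0.0121]
top 424 310 [ 0.4606 -0.2113  0.0112]
tcp px 15.384650675690125 440.539850811934 base (np.float64(341.80228905612853), np.float64(506.33146718588796))
scene 300 150 [ 0.2913  0.0247 -0.0025]
scene 100 120 [ 0.1384 -0.4712 -0.0031]
scene 500 300 [ 0.7488  0.3891 -0.0016]
scene 80 350 [ 0.789  -0.4126 -0.0026]
scene 400 120 [ 0.2055  0.2816 -0.0021]
scene 200 380 [ 0.8675 -0.1886 -0.0019]
scene 340 200 [ 0.4613  0.104  -0.0018]
scene 311 238 [0.573  0.0312 0.0103]
scene 250 265 [ 0.6315 -0.0965  0.0111]
scene 198 208 [ 0.4693 -0.2088  0.0102]
tcp px 571.1978652696159 20.093342866763436 base (np.float64(284.39069131372463), np.float64(75.50004247123249))
```

```bash
python3 -m handwheel '[[0,0,-0.9,0,0,-0.96,-1],[0,0,-0.9,0,0,-0.96,-1],[0,0,-0.9,0,0,-0.96,-1],[0,0,-0.5,0,0,-0.97,-1],[0,0,0,0,0,0,-1]]' 20
```

```text
time: 0.52
tool_pos: [0.1804, 0.6525, 0.3732]
tool_rot: [-0.001, 1.0, 0.004, 0.001]
contact_force: [-0.1, 0.6, 0.3]
width: 0.0259
```

```bash
python3 -m handwheel '[[-0.7,-0.6,0,0,0,0,-1],[-0.7,-0.6,0,0,0,0,-1],[-0.7,-0.6,0,0,0,0,-1],[-0.7,-0.6,0,0,0,0,-1],[-0.7,-0.7,0,0,0,0,-1],[-0.6,-0.7,0,0,0,0,-1],[-0.6,-0.7,0,0,0,0,-1],[-0.6,-0.7,0,0,0,0,-1]]' && python3 -m handwheel '[[-0.6,-0.7,0,0,0,0,-1],[-0.5,-0.8,0,0,0,0,-1],[-0.5,-0.8,0,0,0,0,-1],[-0.4,-0.9,0,0,0,0,-1],[0,-0.9,0,0,0,0,-1],[0,-0.9,0,0,0,0,-1],[0,-0.9,0,0,0,0,-1],[0,-0.5,0,0,0,0,-1]]' && python3 -m handwheel '[[0,-0.9,0,0,0,0,-1],[0,-0.9,0,0,0,0,-1],[0,0,0,0,0,0,-1]]'
python3 - <<'E'
from h import *
for n in ('wrist','top','scene'):
    c=cams.calibration(n); im,d=cams.get_image(n); cv2.imwrite(f'pics/{n}1.png',im[:,:,::-1]); np.save(f'pics/{n}1_d.npy',d)
    if n=='wrist':
        np.save('pics/wrist1_E.npy',c['extrinsics']); print(c); 
    for x in brown(im,c): print(n,x)
    print(px(c,telemetry.read_state()['tool_pos']))
print(telemetry.read_state()['tool_pos'])
E
```

```text
time: 1.18
tool_pos: [0.3925, 0.4404, 0.3662]
tool_rot: [0.001, 1.0, -0.001, -0.001]
contact_force: [0.8, 1.1, -0.0]
width: -0.0004
time: 1.85
tool_pos: [0.4712, 0.1813, 0.3664]
tool_rot: [0.003, 1.0, -0.001, -0.001]
contact_force: [-0.2, 0.1, 0.4]
width: -0.0001
time: 2.1
tool_pos: [0.4712, 0.1062, 0.3667]
tool_rot: [0.006, 1.0, -0.001, -0.0]
contact_force: [-0.2, -1.0, 0.6]
width: -0.0002
{'vertical_fov': 63.59785372329365, 'cx': 321.1107890445094, 'cy': 251.74027543566987, 'extrinsics': array([[ 0.01229064, -0.9574483 , -0.28834301,  0.39783164],
       [ 0.99992267,  0.01122151,  0.00536054,  0.10741919],
       [-0.0018968 , -0.2883866 ,  0.95751218,  0.50178151],
       [ 0.        ,  0.        ,  0.        ,  1.        ]])}
wrist (np.int32(1101), array([ 74. , 192.6]), array([ 0.4635, -0.2069,  0.012 ]))
wrist (np.int32(865), array([267.4, 268.8]), array([0.5683, 0.0325, 0.012 ]))
wrist (np.int32(827), array([177.4, 308.1]), array([ 0.6244, -0.0951,  0.012 ]))
(np.float64(330.5491153586024), np.float64(332.1281191321809))
top (np.int32(187), array([377.3, 248. ]), array([ 0.622 , -0.0952,  0.012 ]))
top (np.int32(196), array([328.7, 268.7]), array([0.5662, 0.0325, 0.012 ]))
top (np.int32(218), array([422.9, 309.7]), array([ 0.4612, -0.2083,  0.012 ]))
(np.float64(286.8638643134015), np.float64(285.6171840163484))
scene (np.int32(534), array([ 5.4, 53.9]), array([-0.1477, -0.7673,  0.012 ]))
scene (np.int32(249), array([198.1, 208.4]), array([ 0.4708, -0.208 ,  0.012 ]))
scene (np.int32(270), array([311.7, 238.6]), array([0.5755, 0.0325, 0.012 ]))
scene (np.int32(303), array([250.4, 265. ]), array([ 0.6325, -0.0957,  0.012 ]))
(np.float64(351.14383173465774), np.float64(60.61001063872743))
[0.47096369 0.1142827  0.36673062]
```

View pics/wrist1.png

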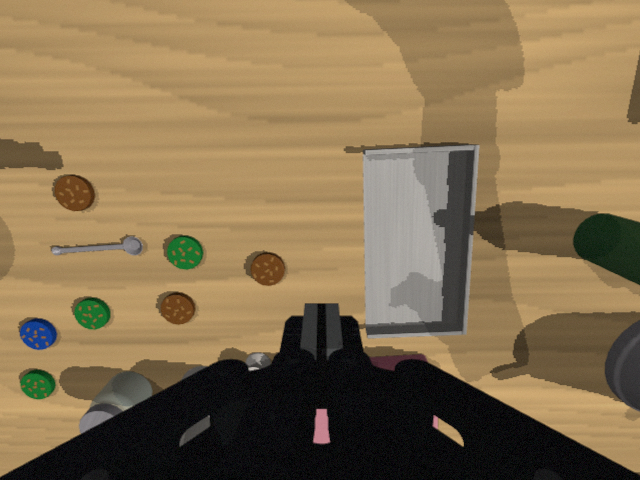

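View pics/top1.png

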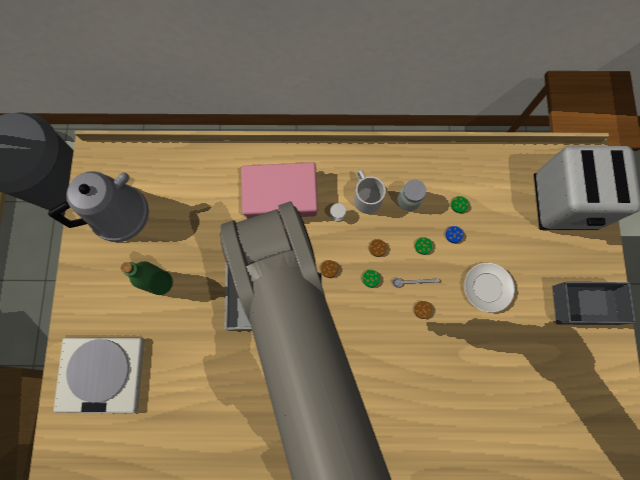

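Run:
```python
from h import *
E=np.load('pics/wrist1_E.npy');c=cams.calibration('wrist');
for i in range(4):
    s=telemetry.read_state();print(s['time'],s['tool_pos'],s['tool_rot'].round(4),np.array(cams.calibration('wrist')['extrinsics'])[:3,3]); cams.get_image('scene') if i%2 else None
c['extrinsics']=E
for n,u,v in [('mouth near',364,152),('mouth far',367,335),('back near',477,146),('back far',466,334)]: print(n,pz(c,u,v,.025))
for n,u,v in [('green',185,252),('green2',92,313),('spoonbowl',132,245),('tail',55,250)]: print(n,pz(c,u,v,.008))
```

```text
2.25 [0.47096369 0.1142827  0.36673062] [ 1.1e-03  1.0e+00  1.0e-04 -5.0e-04] [0.39760981 0.11444652 0.50175644]
2.25 [0.47096369 0.1142827  0.36673062] [ 1.1e-03  1.0e+00  1.0e-04 -5.0e-04] [0.39760981 0.11444652 0.50175644]
2.3 [0.47097292 0.1151936  0.36674619] [ 1.e-04  1.e+00  0.e+00 -4.e-04] [0.39761446 0.11520694 0.50176974]
2.3 [0.47097292 0.1151936  0.36674619] [ 1.e-04  1.e+00  0.e+00 -4.e-04] [0.39761446 0.11520694 0.50176974]
mouth near [0.41769987 0.15746112 0.025     ]
mouth far [0.66170929 0.16637828 0.025     ]
back near [0.41243027 0.2914961  0.025     ]
back far [0.6617035  0.30225022 0.025     ]
green [ 0.54476255 -0.07682816  0.008     ]
green2 [ 0.63236819 -0.21731895  0.008     ]
spoonbowl [ 0.53425069 -0.14607529  0.008     ]
tail [ 0.53995201 -0.24980879  0.008     ]
```

```bash
python3 -m handwheel '[[-0.6,-0.7,0.2,0,0,0,-1],[-0.6,-0.9,0.2,0,0,0,-1],[-0.6,-0.9,0.2,0,0,0,-1],[-0.4,-0.6,0.5,0,0,0,-1],[-0.2,-0.3,0.8,0,0,0,-1],[0,0,0.9,0,0,0,-1],[0,0,0.9,0,0,0,-1],[0,0,0.9,0,0,0,-1]]' && python3 -m handwheel '[[0,0,0.7,0,0,0,-1],[0,0,0.5,0,0,0,-1],[0,0,0.2,0,0,0,-1],[0,0,0,0,0,0,-1],[0,0,0,0,0,0,-1]]'
python3 - <<'E'
from h import *
print(telemetry.read_state()['tool_pos'])
c=cams.calibration('wrist'); im,d=cams.get_image('wrist'); cv2.imwrite('pics/wrist2.png',im[:,:,::-1])
for x in brown(im,c): print(x)
E
```

```text
time: 3.02
tool_pos: [0.5649, -0.0168, 0.182]
tool_rot: [-0.0, 1.0, 0.0, -0.0]
contact_force: [0.4, 0.4, -0.4]
width: 0.0
time: 3.43
tool_pos: [0.5652, -0.0173, 0.1284]
tool_rot: [0.0, 1.0, 0.0, 0.0]
contact_force: [0.8, -0.2, 0.7]
width: 0.0001
[ 0.56520731 -0.01725857  0.1284456 ]
```

View pics/wrist2.png

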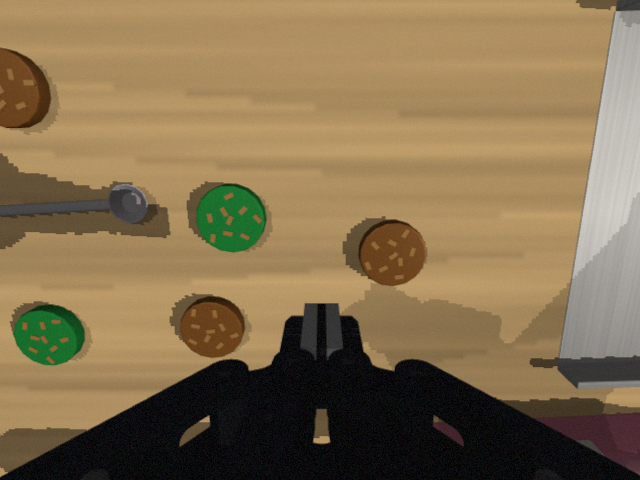

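Run:
```python
from h import *
c=cams.calibration('wrist')
for n,u,v in [('b1',392,252),('b2',212,326),('green',231,217),('b3edge',13,88)]: print(n,pz(c,u,v,.012).round(4))
s=telemetry.read_state()['tool_pos']
for dz in (-.008,0,.02): print(px(c,s+np.array([0,0,dz])))
print(px(c,s+np.array([-.011,0.0145,-.008])),px(c,s+np.array([-.011,0.007,-.008])))
```

```text
b1 [0.5689 0.031  0.012 ]
b2 [ 0.6247 -0.0962  0.012 ]
green [ 0.5446 -0.077   0.012 ]
b3edge [ 0.4653 -0.2029  0.012 ]
(np.float64(320.94227361900147), np.float64(322.6120795418026))
(np.float64(320.95209411602383), np.float64(332.20599650769975))
(np.float64(320.9816534395461), np.float64(361.0833226547229))
(np.float64(357.146186130814), np.float64(297.73802169657733)) (np.float64(338.4068837922646), np.float64(297.75921268148716))
```

```bash
python3 -m handwheel '[[-0.1,-0.1,0.7,0,0,0,-1],[0,0,0.8,0,0,0,-1],[0,0,0.6,0,0,0,-1],[0,0,0.4,0,0,0,-1],[0,0,0.2,0,0,0,-1],[0,0,0.15,0,0,0,-1],[0,0,0,0,0,0,-1],[0,0,0,0,0,0,-1]]'
```

```text
time: 4.15
tool_pos: [0.5697, -0.022, 0.0153]
tool_rot: [0.001, 1.0, 0.0, 0.001]
contact_force: [0.0, -0.1, 1.8]
width: 0.0001
```

```bash
python3 -m handwheel '[[0,0.1,0.06,0,0,0,-1],[0,0.1,0,0,0,0,-1],[0,0.1,0,0,0,0,-1],[0,0.1,0,0,0,0,-1],[0,0.1,0,0,0,0,-1],[0,0.1,0,0,0,0,-1],[0.01,0.15,0,0,0,0,-1],[0.01,0.15,0,0,0,0,-1]]'
python3 - <<'E'
from h import *
print(telemetry.read_state()['tool_pos'])
c=cams.calibration('wrist'); im,d=cams.get_image('wrist'); cv2.imwrite('pics/wrist3.png',im[:,:,::-1])
E
```

```text
time: 4.82
tool_pos: [0.568, 0.0143, 0.0119]
tool_rot: [0.001, 1.0, -0.0, 0.0]
contact_force: [-0.0, -0.5, 1.7]
width: 0.0002
[0.56798456 0.01431763 0.0118515 ]
```

View pics/wrist3.png

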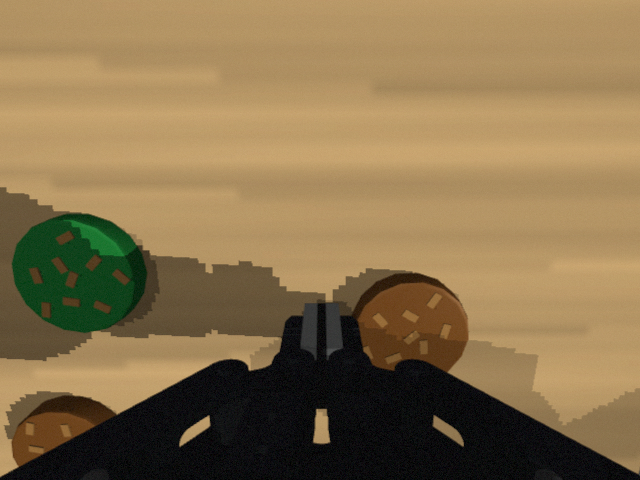

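```bash
python3 -m handwheel '[[0.02,0.2,0,0,0,0,-1],[0.02,0.2,0,0,0,0,-1],[0.02,0.2,0,0,0,0,-1],[0.02,0.2,0,0,0,0,-1],[0.02,0.2,0,0,0,0,-1],[0.02,0.2,0,0,0,0,-1],[0.02,0.2,0,0,0,0,-1],[0.02,0.2,0,0,0,0,-1]]'
python3 - <<'E'
from h import *
print(telemetry.read_state()['tool_pos'])
c=cams.calibration('wrist'); im,d=cams.get_image('wrist'); cv2.imwrite('pics/wrist4.png',im[:,:,::-1])
E
```

```text
time: 5.53
tool_pos: [0.5615, 0.0789, 0.0118]
tool_rot: [0.0, 1.0, 0.0, 0.0]
contact_force: [-0.0, -1.5, 1.8]
width: -0.0001
[0.56149165 0.07888867 0.01176731]
```

View pics/wrist4.png

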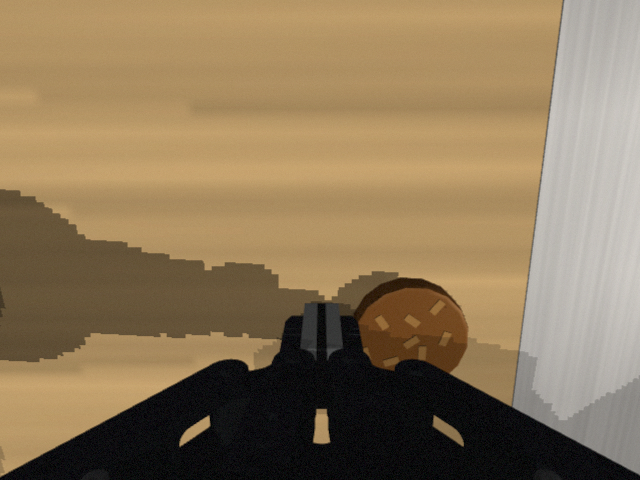

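The biscuit is at (412,333), still seated on the finger face. I'll carry on straight.

```bash
python3 -m handwheel '[[0.01,0.2,0,0,0,0,-1],[0.01,0.2,0,0,0,0,-1],[0.01,0.2,0,0,0,0,-1],[0.01,0.2,0,0,0,0,-1],[0.01,0.2,0,0,0,0,-1],[0.01,0.2,0,0,0,0,-1],[0.01,0.2,0,0,0,0,-1],[0.01,0.2,0,0,0,0,-1]]' && python3 -m handwheel '[[0.01,0.2,0,0,0,0,-1],[0.01,0.2,0,0,0,0,-1],[0.01,0.2,0,0,0,0,-1],[0.01,0.2,0,0,0,0,-1],[0.01,0.2,0,0,0,0,-1],[0.01,0.15,0,0,0,0,-1],[0,0.1,0,0,0,0,-1],[0,0,0,0,0,0,-1]]'
python3 - <<'E'
from h import *
print(telemetry.read_state()['tool_pos'])
c=cams.calibration('wrist'); im,d=cams.get_image('wrist'); cv2.imwrite('pics/wrist5.png',im[:,:,::-1])
print(pz(c,411,333,.012))
E
```

```text
time: 6.25
tool_pos: [0.5583, 0.1429, 0.0117]
tool_rot: [0.0, 1.0, 0.0, -0.0]
contact_force: [0.0, -1.1, 0.7]
width: -0.0002
time: 6.92
tool_pos: [0.556, 0.1934, 0.0117]
tool_rot: [-0.0, 1.0, 0.0, 0.0]
contact_force: [-0.0, -0.8, -0.8]
width: -0.0
[0.5559929  0.19338446 0.01171006]
[0.55612456 0.22835662 0.012     ]
```

View pics/wrist5.png

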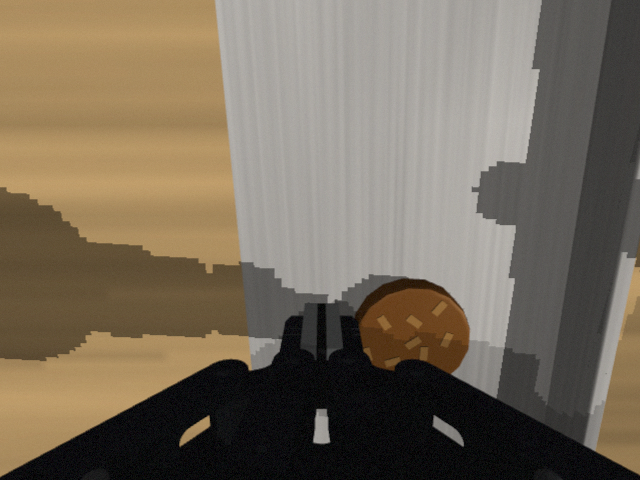

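```bash
python3 -m handwheel '[[0,-0.2,0,0,0,0,-1],[0,-0.4,0,0,0,0,-1],[0,-0.3,-0.7,0,0,0,-1],[-0.2,-0.5,-0.7,0,0,0,-1],[-0.3,-0.7,-0.5,0,0,0,-1],[-0.3,-0.9,-0.1,0,0,0,-1],[-0.3,-0.9,0,0,0,0,-1],[-0.3,-0.9,0,0,0,0,-1]]' && python3 -m handwheel '[[-0.3,-0.9,0,0,0,0,-1],[0,-0.9,0,0,0,0,-1],[0,-0.8,0,0,0,0,-1],[0,-0.6,0,0,0,0,-1],[0,-0.4,0,0,0,0,-1],[0,-0.2,0,0,0,0,-1],[0,0,0,0,0,0,-1],[0,0,0,0,0,0,-1]]'
python3 - <<'E'
from h import *
print(telemetry.read_state()['tool_pos'])
c=cams.calibration('wrist'); im,d=cams.get_image('wrist'); cv2.imwrite('pics/wrist6.png',im[:,:,::-1])
for x in brown(im,c): print(x)
E
```

```text
time: 7.63
tool_pos: [0.6122, -0.0029, 0.0926]
tool_rot: [0.001, 1.0, 0.0, 0.001]
contact_force: [-0.3, 0.2, -0.1]
width: -0.0001
time: 8.3
tool_pos: [0.6234, -0.1518, 0.0916]
tool_rot: [0.001, 1.0, 0.0, -0.0]
contact_force: [-0.1, 0.6, -0.4]
width: 0.0002
[ 0.62339034 -0.15182857  0.09155276]
(np.int32(178), array([206.4,   2. ]), array([ 0.4882, -0.207 ,  0.012 ]))
```

View pics/wrist6.png

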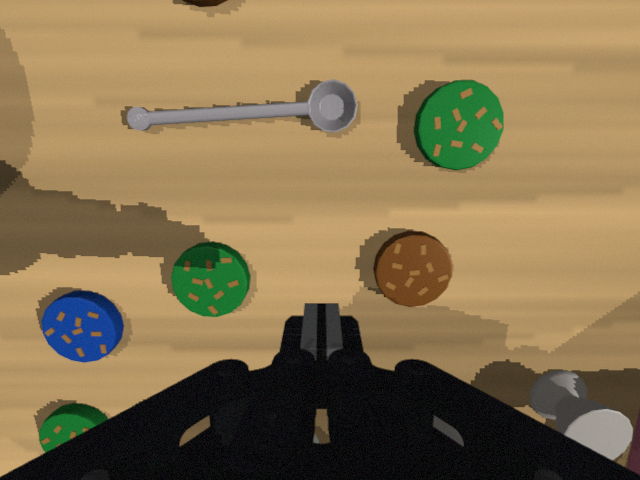

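Run:
```python
from h import *
c=cams.calibration('wrist')
for n,u,v in [('b2',413,269),('green2',210,279),('egg',600,435)]: print(n,pz(c,u,v,.012 if n!='egg' else .042).round(4))
print(telemetry.read_state()['tool_pos'])
```

```text
b2 [ 0.6256 -0.0964  0.012 ]
green2 [ 0.6317 -0.2161  0.012 ]
egg [0.7174 0.0118 0.042 ]
[ 0.62368482 -0.1505645   0.09150202]
```

```bash
python3 -m handwheel '[[-0.07,0,0.7,0,0,0,-1],[0,0,0.6,0,0,0,-1],[0,0,0.4,0,0,0,-1],[0,0,0.2,0,0,0,-1],[0,0,0.09,0,0,0,-1],[0,0,0,0,0,0,-1],[0,0.1,0,0,0,0,-1],[0,0.1,0,0,0,0,-1]]' && python3 -m handwheel '[[0,0.1,0,0,0,0,-1],[0,0.1,0,0,0,0,-1],[0,0.1,0,0,0,0,-1],[0,0.1,0,0,0,0,-1],[0,0.1,0,0,0,0,-1],[0.01,0.15,0,0,0,0,-1],[0.01,0.2,0,0,0,0,-1],[0.01,0.2,0,0,0,0,-1]]'
python3 - <<'E'
from h import *
print(telemetry.read_state()['tool_pos'])
c=cams.calibration('wrist'); im,d=cams.get_image('wrist'); cv2.imwrite('pics/wrist7.png',im[:,:,::-1])
E
```

```text
time: 9.02
tool_pos: [0.6275, -0.144, 0.0134]
tool_rot: [0.001, 1.0, -0.0, 0.001]
contact_force: [-0.5, -0.3, -0.6]
width: -0.0004
time: 9.68
tool_pos: [0.6255, -0.1019, 0.0124]
tool_rot: [0.001, 1.0, -0.0, 0.0]
contact_force: [1.4, -1.3, 2.8]
width: -0.0
[ 0.62554896 -0.10186697  0.01238215]
```

View pics/wrist7.png

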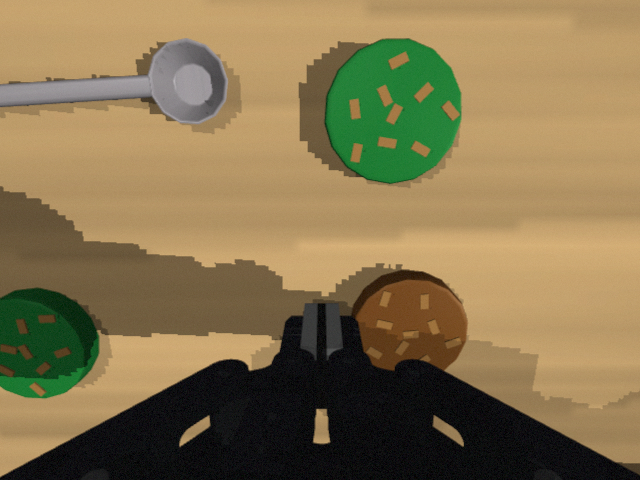

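```bash
python3 -m handwheel '[[0.01,0.22,0,0,0,0,-1],[0.01,0.22,0,0,0,0,-1],[0.01,0.22,0,0,0,0,-1],[0.01,0.22,0,0,0,0,-1],[0.01,0.22,0,0,0,0,-1],[0.01,0.22,0,0,0,0,-1],[0.01,0.22,0,0,0,0,-1],[0.01,0.22,0,0,0,0,-1]]' && python3 -m handwheel '[[0.01,0.22,0,0,0,0,-1],[0.01,0.22,0,0,0,0,-1],[0.01,0.22,0,0,0,0,-1],[0.01,0.22,0,0,0,0,-1],[0.01,0.22,0,0,0,0,-1],[0.01,0.22,0,0,0,0,-1],[0.01,0.22,0,0,0,0,-1],[0.01,0.22,0,0,0,0,-1]]'
python3 - <<'E'
from h import *
print(telemetry.read_state()['tool_pos'])
c=cams.calibration('wrist'); im,d=cams.get_image('wrist'); cv2.imwrite('pics/wrist8.png',im[:,:,::-1])
E
```

```text
time: 10.4
tool_pos: [0.6222, -0.0308, 0.0122]
tool_rot: [0.0, 1.0, -0.0, 0.0]
contact_force: [-0.1, -2.7, 3.1]
width: -0.0005
time: 11.07
tool_pos: [0.619, 0.0396, 0.0122]
tool_rot: [0.001, 1.0, -0.0, -0.0]
contact_force: [-0.4, -1.9, 3.4]
width: 0.0
[0.61903565 0.03956467 0.01215857]
```

View pics/wrist8.png

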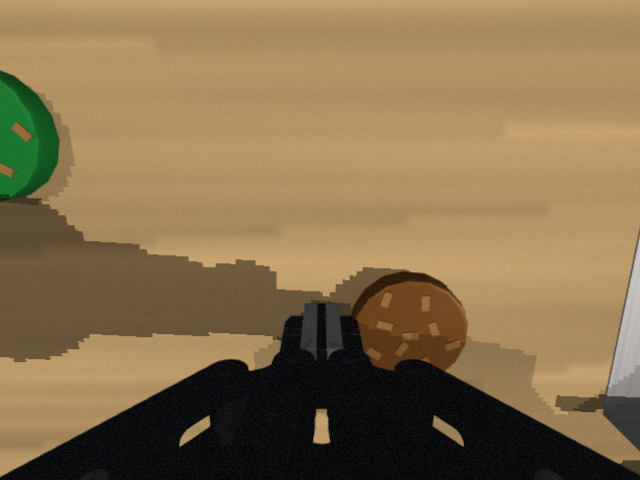

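```bash
python3 -m handwheel '[[0.015,0.22,0,0,0,0,-1],[0.015,0.22,0,0,0,0,-1],[0.015,0.22,0,0,0,0,-1],[0.015,0.22,0,0,0,0,-1],[0.015,0.22,0,0,0,0,-1],[0.015,0.22,0,0,0,0,-1],[0.015,0.22,0,0,0,0,-1],[0.015,0.22,0,0,0,0,-1]]' && python3 -m handwheel '[[0.015,0.22,0,0,0,0,-1],[0.015,0.22,0,0,0,0,-1],[0.015,0.22,0,0,0,0,-1],[0.015,0.22,0,0,0,0,-1],[0.01,0.22,0,0,0,0,-1],[0.01,0.2,0,0,0,0,-1],[0,0.1,0,0,0,0,-1],[0,0,0,0,0,0,-1]]'
python3 - <<'E'
from h import *
print(telemetry.read_state()['tool_pos'])
c=cams.calibration('wrist'); im,d=cams.get_image('wrist'); cv2.imwrite('pics/wrist9.png',im[:,:,::-1])
print(pz(c,410,327,.012))
E
```

```text
time: 11.78
tool_pos: [0.6142, 0.1102, 0.0121]
tool_rot: [0.0, 1.0, 0.0, -0.0]
contact_force: [-0.4, -1.5, 2.4]
width: -0.0001
time: 12.45
tool_pos: [0.611, 0.167, 0.012]
tool_rot: [-0.0, 1.0, 0.0, -0.0]
contact_force: [-0.4, -0.8, -0.1]
width: 0.0003
[0.61103569 0.1669902  0.01201428]
[0.60879381 0.2014604  0.012     ]
```

View pics/wrist9.png

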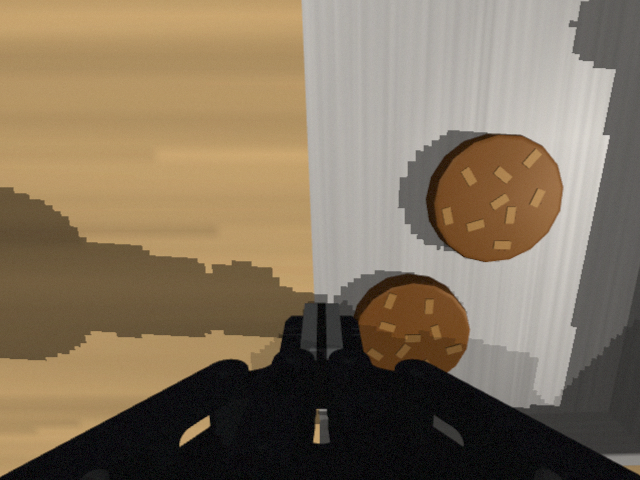

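```bash
python3 -m handwheel '[[0,0.12,0,0,0,0,-1],[0,0.12,0,0,0,0,-1],[0,0.12,0,0,0,0,-1],[0,0.06,0,0,0,0,-1],[0,0,0,0,0,0,-1],[0,-0.3,0,0,0,0,-1],[0,-0.4,0,0,0,0,-1],[0,-0.3,-0.7,0,0,0,-1]]' && python3 -m handwheel '[[0.1,-0.4,-0.7,0,0,0,-1],[0.2,-0.7,-0.5,0,0,0,-1],[0.4,-0.9,-0.1,0,0,0,-1],[0.4,-0.9,0,0,0,0,-1],[0.4,-0.9,0,0,0,0,-1],[0.4,-0.9,0,0,0,0,-1],[0.4,-0.9,0,0,0,0,-1],[0.4,-0.9,0,0,0,0,-1]]' && python3 -m handwheel '[[0.4,-0.9,0,0,0,0,-1],[0.4,-0.8,0,0,0,0,-1],[0.3,-0.6,0,0,0,0,-1],[0.2,-0.5,0,0,0,0,-1],[0,-0.3,0,0,0,0,-1],[0,0,0,0,0,0,-1],[0,0,0,0,0,0,-1]]'
python3 - <<'E'
from h import *
print(telemetry.read_state()['tool_pos'])
c=cams.calibration('wrist'); im,d=cams.get_image('wrist'); cv2.imwrite('pics/wrist10.png',im[:,:,::-1])
for x in brown(im,c): print(x)
E
```

```text
time: 13.17
tool_pos: [0.6075, 0.138, 0.036]
tool_rot: [0.001, 1.0, -0.002, -0.004]
contact_force: [-0.4, -0.9, -0.8]
width: 0.0004
time: 13.83
tool_pos: [0.5007, -0.1217, 0.0924]
tool_rot: [0.002, 1.0, -0.0, 0.0]
contact_force: [1.1, -0.8, 0.2]
width: 0.0001
time: 14.42
tool_pos: [0.4507, -0.2426, 0.0922]
tool_rot: [0.002, 1.0, 0.0, 0.0]
contact_force: [0.3, 0.4, 0.3]
width: 0.0
[ 0.45069696 -0.2425707   0.09218937]
```

View pics/wrist10.png

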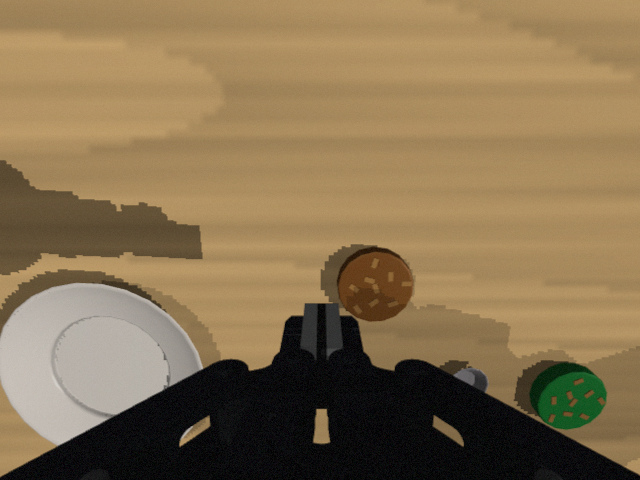

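Run:
```python
from h import *
c=cams.calibration('wrist')
print(pz(c,376,285,.012).round(4),pz(c,100,365,.018).round(4),telemetry.read_state()['tool_pos'])
```

```text
[ 0.4634 -0.2085  0.012 ] [ 0.5137 -0.378   0.018 ] [ 0.4511245  -0.24134364  0.09203749]
```

```bash
python3 -m handwheel '[[-0.2,-0.3,0,0,0,0,-1],[-0.13,-0.25,0.4,0,0,0,-1],[0,0,0.6,0,0,0,-1],[0,0,0.5,0,0,0,-1],[0,0,0.3,0,0,0,-1],[0,0,0.15,0,0,0,-1],[0,0,0.05,0,0,0,-1],[0,0,0,0,0,0,-1]]' && python3 -m handwheel '[[0,0.1,0,0,0,0,-1],[0,0.1,0,0,0,0,-1],[0,0.1,0,0,0,0,-1],[0,0.1,0,0,0,0,-1],[0,0.1,0,0,0,0,-1],[0,0.1,0,0,0,0,-1],[0,0.15,0,0,0,0,-1],[0,0.2,0,0,0,0,-1]]'
python3 - <<'E'
from h import *
print(telemetry.read_state()['tool_pos'])
c=cams.calibration('wrist'); im,d=cams.get_image('wrist'); cv2.imwrite('pics/wrist11.png',im[:,:,::-1])
E
```

```text
time: 15.13
tool_pos: [0.4643, -0.2634, 0.0122]
tool_rot: [0.0, 1.0, 0.0, -0.0]
contact_force: [0.4, -0.8, -0.1]
width: -0.0001
time: 15.8
tool_pos: [0.4642, -0.226, 0.0123]
tool_rot: [0.001, 1.0, -0.0, 0.0]
contact_force: [0.4, -1.0, 1.5]
width: -0.0001
[ 0.46421778 -0.22595789  0.01233787]
```

View pics/wrist11.png

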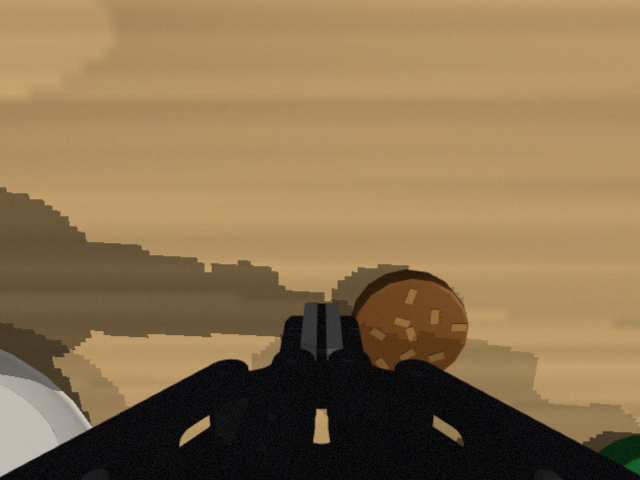

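```bash
python3 -m handwheel '[[0,0.23,0,0,0,0,-1],[0,0.24,0,0,0,0,-1],[0,0.24,0,0,0,0,-1],[0,0.24,0,0,0,0,-1],[0,0.24,0,0,0,0,-1],[0,0.24,0,0,0,0,-1],[0,0.24,0,0,0,0,-1],[0,0.24,0,0,0,0,-1]]' && python3 -m handwheel '[[0,0.24,0,0,0,0,-1],[0,0.24,0,0,0,0,-1],[0,0.24,0,0,0,0,-1],[0,0.24,0,0,0,0,-1],[0,0.24,0,0,0,0,-1],[0,0.24,0,0,0,0,-1],[0,0.24,0,0,0,0,-1],[0,0.24,0,0,0,0,-1]]'
python3 - <<'E'
from h import *
print(telemetry.read_state()['tool_pos'])
c=cams.calibration('wrist'); im,d=cams.get_image('wrist'); cv2.imwrite('pics/wrist12.png',im[:,:,::-1])
E
```

```text
time: 16.52
tool_pos: [0.4641, -0.1484, 0.0121]
tool_rot: [0.0, 1.0, 0.0, 0.0]
contact_force: [-0.0, -1.3, 2.2]
width: 0.0003
time: 17.18
tool_pos: [0.4641, -0.0717, 0.0121]
tool_rot: [0.001, 1.0, 0.0, -0.0]
contact_force: [0.6, -2.2, 2.2]
width: -0.0004
[ 0.46414899 -0.07173531  0.01214105]
```

View pics/wrist12.png

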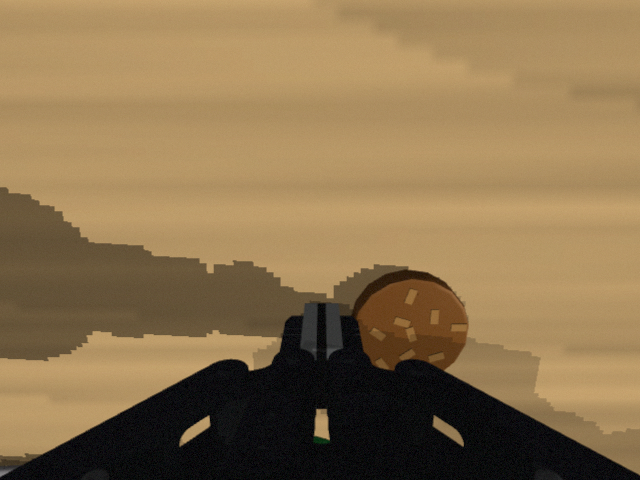

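The biscuit hasn't moved relative to the finger, at (410,326). I'll continue.

```bash
python3 -m handwheel '[[0,0.24,0,0,0,0,-1],[0,0.24,0,0,0,0,-1],[0,0.24,0,0,0,0,-1],[0,0.24,0,0,0,0,-1],[0,0.24,0,0,0,0,-1],[0,0.24,0,0,0,0,-1],[0,0.24,0,0,0,0,-1],[0,0.24,0,0,0,0,-1]]' && python3 -m handwheel '[[0,0.24,0,0,0,0,-1],[0,0.24,0,0,0,0,-1],[0,0.24,0,0,0,0,-1],[0,0.24,0,0,0,0,-1],[0,0.24,0,0,0,0,-1],[0,0.24,0,0,0,0,-1],[0,0.24,0,0,0,0,-1],[0,0.24,0,0,0,0,-1]]'
python3 - <<'E'
from h import *
print(telemetry.read_state()['tool_pos'])
c=cams.calibration('wrist'); im,d=cams.get_image('wrist'); cv2.imwrite('pics/wrist13.png',im[:,:,::-1])
E
```

```text
time: 17.9
tool_pos: [0.4642, 0.0052, 0.0121]
tool_rot: [0.0, 1.0, 0.0, -0.0]
contact_force: [-0.6, -0.8, 1.0]
width: 0.0004
time: 18.57
tool_pos: [0.4643, 0.0819, 0.0121]
tool_rot: [0.001, 1.0, 0.0, -0.0]
contact_force: [0.3, -0.4, -0.6]
width: -0.0002
[0.46433227 0.08188816 0.01212702]
```

View pics/wrist13.png

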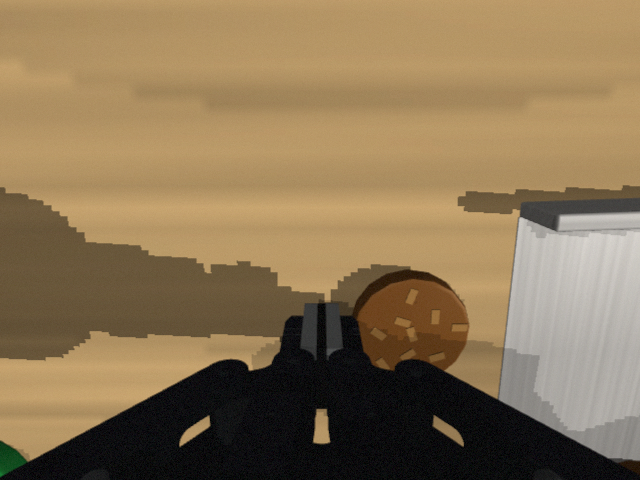

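```bash
python3 -m handwheel '[[0,0.24,0,0,0,0,-1],[0,0.24,0,0,0,0,-1],[0,0.24,0,0,0,0,-1],[0,0.24,0,0,0,0,-1],[0,0.24,0,0,0,0,-1],[0,0.24,0,0,0,0,-1],[0,0.24,0,0,0,0,-1],[0,0.24,0,0,0,0,-1]]' && python3 -m handwheel '[[0,0.24,0,0,0,0,-1],[0,0.22,0,0,0,0,-1],[0,0.15,0,0,0,0,-1],[0,0.08,0,0,0,0,-1],[0,0,0,0,0,0,-1],[0,-0.2,0,0,0,0,-1],[0,-0.4,0,0,0,0,-1],[0,-0.5,-0.2,0,0,0,-1]]' && python3 -m handwheel '[[0,-0.5,-0.6,0,0,0,-1],[0,-0.5,-0.8,0,0,0,-1],[0,-0.5,-0.8,0,0,0,-1],[0,-0.9,-0.3,0,0,0,-1],[0,-0.9,0,0,0,0,-1],[0,-0.9,0,0,0,0,-1],[0,-0.9,0,0,0,0,-1],[0,-0.5,0,0,0,0,-1]]' && python3 -m handwheel '[[0,-0.9,-0.3,0,0,0,-1],[0,-0.9,-0.3,0,0,0,-1],[0,-0.9,-0.3,0,0,0,-1],[0,-0.5,-0.3,0,0,0,-1],[0,-0.2,-0.3,0,0,0,-1],[0,0,0,0,0,0,-1],[0,0,0,0,0,0,-1]]'
python3 - <<'E'
from h import *
print(telemetry.read_state()['tool_pos'])
for n in ('top','scene'):
    c=cams.calibration(n); im,d=cams.get_image(n); cv2.imwrite(f'pics/{n}14.png',im[:,:,::-1])
    for x in brown(im,c): print(n,x)
    if n=='top':
        a=im[:,:,::-1][200:350,200:470]; cv2.imwrite('pics/crop14.png',cv2.resize(a,None,fx=2.9,fy=2.9,interpolation=cv2.INTER_CUBIC))
E
```

```text
time: 19.28
tool_pos: [0.4644, 0.1587, 0.0121]
tool_rot: [0.0, 1.0, 0.0, -0.0]
contact_force: [-0.7, -0.2, -0.8]
width: 0.0003
time: 19.95
tool_pos: [0.4636, 0.1405, 0.0193]
tool_rot: [-0.0, 1.0, -0.0, -0.001]
contact_force: [-0.0, 0.1, -0.2]
width: 0.0003
time: 20.62
tool_pos: [0.4628, -0.088, 0.1206]
tool_rot: [0.003, 1.0, -0.001, 0.0]
contact_force: [0.7, 0.0, -0.5]
width: -0.0001
time: 21.2
tool_pos: [0.4633, -0.2196, 0.1801]
tool_rot: [0.002, 1.0, 0.0, 0.0]
contact_force: [-0.1, 1.3, -0.3]
width: 0.0002
[ 0.46330671 -0.21955593  0.1801068 ]
top (np.int32(447), array([255.6, 262. ]), array([0.5828, 0.2239, 0.012 ]))
top (np.int32(224), array([254.7, 308.7]), array([0.4613, 0.2216, 0.012 ]))
scene (np.int32(526), array([ 5.3, 53.2]), array([-0.1509, -0.7684,  0.012 ]))
scene (np.int32(199), array([393.4, 195.7]), array([0.4702, 0.2218, 0.012 ]))
scene (np.int32(508), array([403.4, 239.1]), array([0.5932, 0.2232, 0.012 ]))
```

View pics/crop14.png

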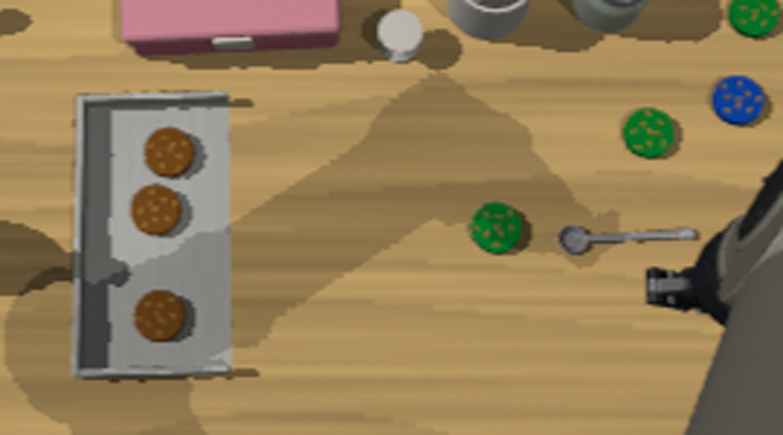

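View pics/scene14.png

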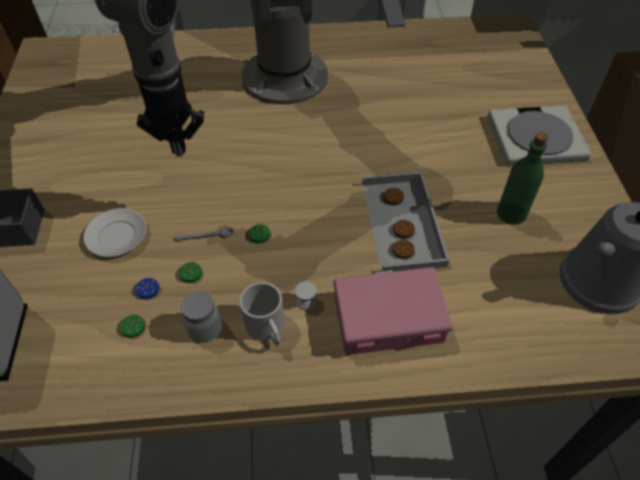

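All three biscuits lie flat in the tray, at crop pixels (169,152), (156,210) and (161,315). Their centres are about 35–60 mm inside the mouth. The spoon, cup, mug, jar and saucer appear where they were.

Run:
```python
from station import env,telemetry
s=telemetry.read_state();print(s['tool_pos'],s['contact_force'],s['time'])
print(env.job_done())
```

```text
[ 0.46327952 -0.21760472  0.17918658] [ 0.16214349  0.01591907 -0.44322382] 21.3
the job is handed in; nothing more can be done
None
```

All three brown biscuits are lying flat inside the tray. I swept them in one at a time with closed fingers, lifted the hand clear and handed the job in at 21.3 s.

- **Biscuits:** in the last top and scene pictures, biscuit3 sits at y ≈ 0.22 m. The other two touch in the image and read as one blob at the same average y. The mouth is at y ≈ 0.16 m, so each whole biscuit is past it with room to spare.
- **Forces:** wrist force readings stayed under about 5 N at every check during the pushes. I did not measure the force on the biscuits directly.
- **Bystanders:** the spoon, egg cup, mug, jar, saucer and bottle, and the green and blue look-alikes, appear where they started. I compared these by eye, not by measurement.
- **Disagreement:** the scene camera read x about 8–10 mm larger than the top and wrist cameras. I used the top and wrist cameras, and the finger met each biscuit where they predicted.

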